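# Roll down the edging on a free-turning round-ended shelf

### The job

Take the seam roller and roll down the wood edging strip round the nose of the white shelf panel: start at the end with the red tab and roll steadily along to the end with the blue tab, pressing square on the edge with about 5 newtons the whole way, taking 5 to 8 seconds, and never lifting off in between. The panel lies on a finishing turntable that has no brake and swings away as you press, so go along with it; touch the panel with nothing but the roller and do not let it spin or press hard enough to dent it. Then lay the roller flat on the cork mat and leave everything at rest, the other things on the counter undisturbed.

Things in the scene. Friction and masses are not known exactly. Their poses are not given: they have to be found in the camera images.
- seam_roller: Hand roller, 0.22 kg, 178 mm long, lying level on the mat. Beech handle 104 mm long, 26 wide (y), 30 high, mid-height at z = 26 mm; behind it a 52 mm round knob; in front a narrow steel fork (to x = 100 mm) with a black rubber roller, 40 mm across and 40 high, turning freely on an upright pin. Origin: under the handle's middle at the underside; x to the roller, z up.
- roller_mid (a point): Middle of the rubber roller (on its pin, at mid-height), 92 mm ahead of the tool's origin and 26 mm above its underside. When the roller touches the nose edge it is 170 mm from nose_centre.
- turntable_top (a joint): Angle (rad) of turntable plate and panel about the upright axis: 0 when the nose points to the robot (-x), growing anticlockwise from above. No stops, no brake. Nominal inertia about the axis 0.13 kg m2, bearing drag 0.26 N m per rad/s plus 0.02 N m dry friction: a push dies away in about 0.5 s.
- shelf_panel: White shelf panel 450 mm long, 300 wide, 38 thick, 4.5 kg nominal, level on the turntable, underside 100 mm above the counter. Origin on the turntable's axis at the underside; the nose (round end) points along -x. The nose is a half circle of radius 150 mm, its tip 185 mm from the axis (square end: 265). A brown edging strip covers the upright edge to 0.70 rad either side of the tip.
- nose_centre (a point): Centre of the nose's 150 mm arc at mid-thickness, 119 mm above the counter and 35 mm from the turntable's axis; turns with the panel. A push on the edge aims here, not at the axis: F newtons at arc angle a from the tip (positive towards the red end) turn the panel with -0.035 F sin(a) N m, so the pressed side swings away.
- red_end (a point): End of the edging strip on the panel's -y side, on the edge at mid-thickness, next to the red tab. Turns with the panel.
- blue_end (a point): End of the edging strip on the panel's +y side, on the edge at mid-thickness, next to the blue tab. Turns with the panel.
- turntable: Grey finishing turntable standing on the counter: foot 210 mm in diameter, post 64 mm in diameter, round top plate 280 mm in diameter under the panel. Fixed. Origin on its axis at counter height.
- mat_top (a point): Middle of the upper side of the cork mat (260 mm along its x, 160 mm along its y, 4 mm thick, fixed on the counter), where the seam roller lies at the start and belongs at the end.
- edging_coil: Coil of brown edging, 110 mm across and 38 mm high, on the counter. Leave alone. Origin under its centre.
- glue_tin: Yellow glue tin, 72 mm across and 85 mm high. Leave alone. Origin under its centre.
- tape_measure: Yellow tape measure, about 65 x 34 x 62 mm. Leave alone. Origin under its centre.
- screw_tray: Blue screw tray, 100 x 70 x 35 mm. Leave alone. Origin under its centre.

How it is judged:
By the outcome, as a careful person would: the job done as asked, in the order asked, and still so for the second after the job is handed in, with the robot touching nothing.
It also fails if it takes over 67 s, if anything falls off the work surface, if the arm or the gripper's body presses on something with over 40 N, if the wrist force passes 120 N, or if a joint passes its speed limit or range.

### The arm

A 7-joint arm with a two-finger parallel gripper is mounted at the origin on the work surface. World frame = base frame: x ahead of the robot, y to its left, z up, the work surface at z = 0. Lengths are in m, angles in rad, forces in N, time in s.
With the tool pointing down it reaches from about 0.425 to 1.025 m from the base axis. Payload 3.6 kg.
Tool frame: the origin (TCP) lies at the very end of the fingers, on their centre line; the grasp point (between the pads) lies 19 mm behind it; z points along the fingers, y is the line along which they close (so a half turn about z gives the same grasp; the last joint's range is limited). The gripper opens to 85 mm and grips with 20 to 120 N. Pads are 22 mm wide; open, the fingers measure 114 mm over their backs; the gripper's body (76 mm by 85 mm) begins 54 mm behind the grasp point. The pads swing forward as they close: fully open they stand 13 mm farther back than shut.
Start: joints at [-0.093, 0.591, 0.048, 1.609, -0.033, 0.943, -0.034], TCP at [0.725, 0, 0.231] pointing down, gripper open.
Joint ranges: [-2.69, 2.69], [-0.47, 2.24], [-1.27, 1.36], [0.19, 2.51], [-1.53, 4.68], [0.08, 2.07], [-3.09, 3.09]. Speed limits (rad/s): [2.57, 2.57, 3.14, 3.14, 3.14, 3.14, 3.14].

### API

Orientations are given as a rotation vector (axis times angle).
In Python, from station import arm gives the robot as it stands.
- The arm moves only by the tool jog_arm, never from a script. Its arguments are lists of equal length, an entry for each row: "xyz": the shift along the world's x, y, z scaled (see below), a list of three; "twist": the turn, a rotation vector about the world's x, y, z scaled (see below), a list of three. A call has 1 to 20 rows; each row shifts and turns the commanded pose from where the row before left it; what a row does not reach is not made up. The controller multiplies each number of a shift by 0.04 m and each number of a turn by 0.08 rad. A row lasts 1/12 s, in which the tool goes at most 41.7 mm and 7.16 degrees, less where a joint would pass 70% of its speed; a pose out of reach is approached as far as the arm can. A call with a number of a shift or a turn outside -1 to 1 is refused whole. A call with a gripper value outside its range is refused whole. "hand" is the closure, from 0 (fully open) to 1 (shut), set as the call begins (left out, the last holds). The fingers move at their own pace and stop on an object; "grip_force" is the grip in N (left out, the last holds). Time passes only in rows, so rows that do not move let the fingers close. It gives the time, the measured TCP pose, the force, the opening and the grip force at its end, in the units of the state.
- arm.sense(): the state, without advancing time (a new reading comes with each control period).
- arm.camera(name): name is "scene" or "side" or "wrist"; returns a dict with "color" (384x512x3 uint8, blue, green, red), "fovy" (degrees; the focal length in pixels is half the picture's height over the tangent of half this angle, whatever the lens; pixels are square), "cx", "cy" (the principal point, pixels), "R" (3x3) and "t" (3): a world point X has camera coordinates R X + t. Camera axes: x right, y down, z forward; pixel columns grow to the right and rows downward; lengths in m; the calibration is good to about 2 mm. A picture is of the moment at which its call begins. There is no depth.
- arm.finish_job(): hands the job in; it is judged then, once.
Trained networks look in a picture, given as the dict that the camera call returned (one of the last four; its "shot" number tells which), for a name from the list of things; names that differ only in an ending like _2 or _b are one class to them, and where a whole thing is asked for, a point or a joint stands for the part that bears it (a point fixed in the world has none). Each returns a list of dicts, best first, with "p" (0 to 1); they miss things now and then, are a little off and sometimes report something else, mostly with a low value. They report only what shows in the picture. A call takes as long as a camera call.
- arm.silhouettes(name, picture): "pixels" (384x512 bool, what is visible of it) and "box" ([left, top, right, bottom] in pixels, round what is visible of it).
The state is a dict: "t": time; "joints": joint angles; "qd": joint speeds; "joint_torque": joint torques, N m; "tcp_pos": TCP position; "eef_rot": TCP orientation; "force": force on the tool from outside, world axes, zero at the start; "wrist_torque": the same for the moment, N m; "gripper_width": finger opening in m; "grip_force": force on a finger pad.
Only numpy, scipy, OpenCV 4.12 (cv2) and the standard library are available. Lean on these libraries where they do the work, as an engineer would, in place of code of your own. Each camera call takes 0.05 s, during which the arm holds its last target. There are 200 camera calls.

## Working session

There is one attempt and no reset: what is moved stays moved. The work goes in short steps, Python scripts to look and compute and a tool call to move; the robot and the scene stay as the last step left them, time stands still between calls to the robot, and variables do not carry over. Pictures are saved under pics/ and viewed, at most 10 in all, crops included, and the job is handed in when it is done.

Besides the shell and the picture viewer there is one more tool, called as name(argument=value, ...) on one line, values as JSON. jog_arm: Moves the arm, as the interface text tells. Shifts and turns lie within -1 to 1; 1 stands for 0.04 m of shift or 0.08 rad of turn. Its arguments: {"type":"object","properties":{"xyz":{"type":"array","items":{"type":"array","items":{"type":"number","minimum":-1,"maximum":1}}},"twist":{"type":"array","items":{"type":"array","items":{"type":"number","minimum":-1,"maximum":1}}},"hand":{"type":"number"},"grip_force":{"type":"number"}},"required":["xyz","twist"]}

```bash
ls; mkdir -p pics; cat > h.py <<'E'
import numpy as np, cv2
from station import arm
def ray(c,u,v):
    f=c["color"].shape[0]/2/np.tan(np.radians(c["fovy"])/2)
    d=np.array([(u-c["cx"])/f,(v-c["cy"])/f,1.]); R=np.array(c["R"]); t=np.array(c["t"])
    return -R.T@t, R.T@d
def onz(c,u,v,z):
    o,d=ray(c,u,v); return o+d*(z-o[2])/d[2]
def proj(c,X):
    f=c["color"].shape[0]/2/np.tan(np.radians(c["fovy"])/2)
    p=np.atleast_2d(X)@np.array(c["R"]).T+np.array(c["t"])
    return np.c_[p[:,0]/p[:,2]*f+c["cx"],p[:,1]/p[:,2]*f+c["cy"]]
E
python3 - <<'E'
from h import *
np.set_printoptions(precision=3,suppress=True)
ims=[]
for n in ["scene","side"]:
    c=arm.camera(n); ims.append(c["color"])
    o,d=ray(c,256,192); print(n,o,d,c["fovy"])
    for k in ["seam_roller","shelf_panel","turntable","mat_top","red_end","blue_end","edging_coil","glue_tin","tape_measure","screw_tray"]:
        try: r=arm.silhouettes(k,c)
        except Exception as e: print(k,e); continue
        for q in r[:2]:
            ys,xs=np.nonzero(q["pixels"]); print(k,round(q["p"],2),q["box"],xs.mean().round(1),ys.mean().round(1),onz(c,xs.mean(),ys.mean(),0.03))
    print(arm.sense()["t"])
cv2.imwrite("pics/a.png",cv2.resize(ims[0],(768,576)));cv2.imwrite("pics/b.png",cv2.resize(ims[1],(768,576)))
print(arm.sense())
E
```

```text
pics
scene [ 1.408 -0.203  0.817] [-0.744  0.19  -0.641] 57.51620771662424
seam_roller 0.87 [124.5, 176.5, 148.8, 222.9] 137.4 197.0 [ 0.432 -0.371  0.03 ]
shelf_panel 0.58 [210.9, 180.8, 377.0, 334.1] 285.5 254.4 [0.788 0.048 0.03 ]
shelf_panel 0.27 [127.1, 177.2, 153.9, 219.2] 138.1 198.3 [ 0.439 -0.369  0.03 ]
turntable 0.71 [211.1, 182.1, 376.7, 335.7] 285.6 254.4 [0.788 0.048 0.03 ]
turntable 0.56 [117.5, 169.9, 172.3, 225.9] 145.0 199.7 [ 0.452 -0.346  0.03 ]
mat_top 0.88 [117.8, 170.0, 171.0, 227.0] 145.3 200.0 [ 0.454 -0.345  0.03 ]
mat_top 0.21 [126.4, 178.9, 151.2, 220.7] 138.1 198.7 [ 0.441 -0.369  0.03 ]
red_end 0.64 [211.6, 179.8, 379.8, 337.0] 285.8 254.4 [0.788 0.049 0.03 ]
red_end 0.51 [97.3, 228.8, 134.5, 264.5] 114.5 246.7 [ 0.647 -0.434  0.03 ]
blue_end 0.8 [213.1, 182.1, 379.0, 335.6] 285.6 254.3 [0.787 0.048 0.03 ]
edging_coil 0.84 [321.5, 168.4, 351.3, 196.4] 336.3 182.3 [0.505 0.33  0.03 ]
glue_tin 0.71 [369.9, 176.4, 393.0, 207.1] 382.1 190.6 [0.585 0.471 0.03 ]
tape_measure 0.67 [351.5, 160.5, 373.6, 177.5] 361.9 167.9 [0.443 0.464 0.03 ]
tape_measure 0.55 [2
[... 764 characters left out ...]
6 [184.3, 146.9, 204.7, 179.5] 193.2 162.0 [0.61 0.47 0.03]
tape_measure 0.83 [148.9, 165.3, 164.3, 190.4] 156.0 177.6 [0.444 0.453 0.03 ]
screw_tray 0.83 [363.2, 282.5, 400.0, 325.2] 381.4 303.5 [ 0.624 -0.447  0.03 ]
1.1
{'t': 1.1, 'joints': array([-0.093,  0.591,  0.048,  1.608, -0.033,  0.943, -0.034]), 'qd': array([ 0.001,  0.001, -0.001, -0.001, -0.002,  0.001, -0.   ]), 'joint_torque': array([ -0.001, -54.865,   1.546, -19.854,   0.009,   0.002,  -0.   ]), 'tcp_pos': array([ 0.725, -0.   ,  0.231]), 'eef_rot': array([2.221, 2.221, 0.   ]), 'force': array([ 0.451,  0.095, -0.395]), 'wrist_torque': array([-0.006, -0.044,  0.021]), 'grip_force': 0.0, 'gripper_width': 0.08557122962709668}
```

View pics/a.png

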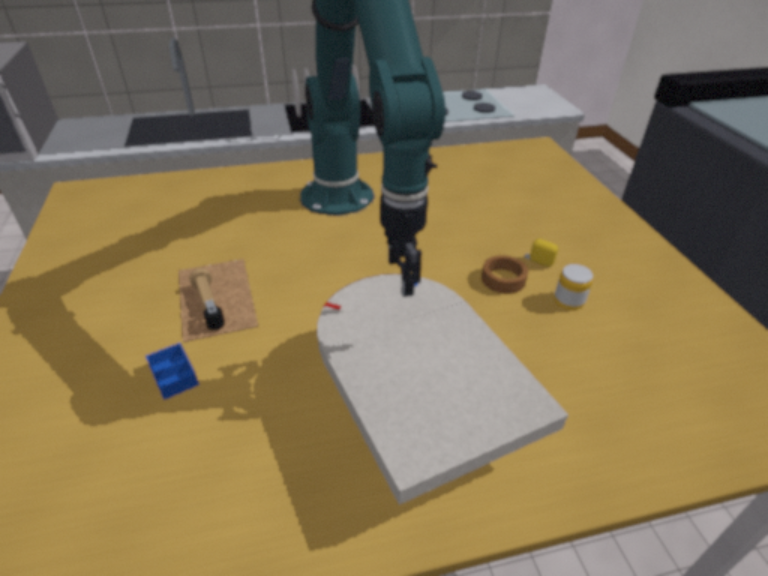

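View pics/b.png

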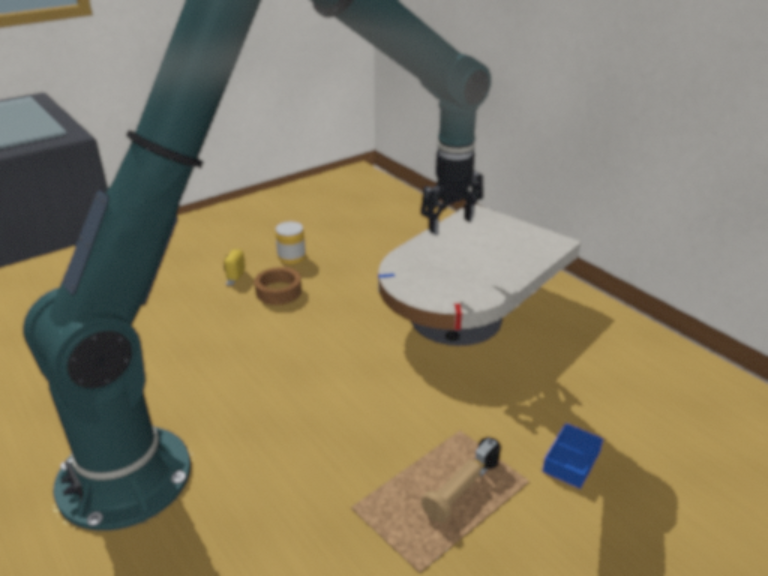

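Scene view: the roller lies on the mat, wheel at (213,318) and knob at (201,278) in the 1.5× picture. The red tab is at (332,307). Side view: red tab at (458,315), blue tab at (386,275), wheel at (488,453). Next I fit the poses.

```bash
cat >> h.py <<'E'
from scipy.optimize import minimize
def hull(c,P,img):
    cv2.fillConvexPoly(img,cv2.convexHull((proj(c,P)*16).round().astype(np.int32)),1,shift=4)
def rz(P,th): 
    k,s=np.cos(th),np.sin(th); return P@np.array([[k,s,0],[-s,k,0],[0,0,1]])
a=np.linspace(-np.pi/2,np.pi/2,41)
o2=np.r_[np.c_[-.035-.15*np.cos(a),-.15*np.sin(a)],[[.265,-.15],[.265,.15]]]
PANEL=np.r_[np.c_[o2,0*o2[:,:1]+.1],np.c_[o2,0*o2[:,:1]+.138]]
def box(x0,x1,y,z0,z1): return np.array([[x,s*y,z] for x in(x0,x1) for s in(-1,1) for z in(z0,z1)])
b=np.linspace(0,2*np.pi,25)
def cyl(x,r,z0,z1): return np.array([[x+r*np.cos(t),r*np.sin(t),z] for t in b for z in(z0,z1)])
TOOL=[box(-52e-3,52e-3,.013,.011,.041),cyl(-.04,.026,.01,.042),box(.052,.1,.006,.004,.048),cyl(.092,.02,.006,.046)]
def fit(parts,obs,x0,z=0,wocc=1.):
    def cost(p):
        s=0
        for c,m in obs:
            img=np.zeros(m.shape,np.uint8)
            for P in parts: hull(c,rz(P,p[2])+[p[0],p[1],z],img)
            i=img>0; s+=1-(i&m).sum()/max((i|m).sum(),1)
        return s/len(obs)
    best=None
    for d in(-.2,0,.2):
        x=np.array(x0)+[0,0,d]
        S=np.vstack([x,x+[.02,0,0],x+[0,.02,0],x+[0,0,.15]])
        r=minimize(cost,x,method="Nelder-Mead",options=dict(initial_simplex=S,xatol=2e-4,fatol=1e-4))
        if best is None or r.fun<best.fun: best=r
    return best.x,best.fun
E
python3 - <<'E'
from h import *
np.set_printoptions(precision=4,suppress=True)
C={n:arm.camera(n) for n in("scene","side")}
def m(k,n): return arm.silhouettes(k,C[n])[0]["pixels"]
po=[(C["scene"],m("shelf_panel","scene")),(C["side"],m("red_end","side"))]
print(fit([PANEL],po,[.8,.05,-.3]))
for q in po: print(fit([PANEL],[q],[.8,.05,-.3]))
s=arm.silhouettes("seam_roller",C["scene"])[0]["pixels"];t=arm.silhouettes("seam_roller",C["side"])[0]["pixels"]
to=[(C["scene"],s),(C["side"],t)]
w=onz(C["scene"],142,212,.03)-onz(C["scene"],134,185,.03); th=np.arctan2(w[1],w[0]); print("th",th)
print(fit(TOOL,to,[.43,-.37,th],.004))
for q in to: print(fit(TOOL,[q],[.43,-.37,th],.004))
k=C["scene"];print("wheel scene",onz(k,142,211,.03),"side",onz(C["side"],325,302,.03))
for n,r,bl in(("scene",(221.5,204.5),None),("side",(305.5,205),(257,183.5))):
    print(n,onz(C[n],*r,.138),bl and onz(C[n],*bl,.138))
mm=arm.silhouettes("mat_top",C["scene"])[0]["pixels"].astype(np.uint8)
r=cv2.minAreaRect(np.argwhere(mm)[:,::-1].astype(np.float32));print([onz(C["scene"],*p,.004)[:2] for p in cv2.boxPoints(r)])
print(arm.sense()["t"])
E
```

```text
(array([0.7576, 0.0057, 0.2162]), np.float64(0.03522088277654717))
(array([0.7567, 0.0063, 0.2171]), np.float64(0.019581579283071804))
(array([0.7598, 0.0033, 0.223 ]), np.float64(0.044156883671291336))
th 0.1851055589467311
(array([ 0.4162, -0.3771,  0.2256]), np.float64(0.20690540957901737))
(array([ 0.4129, -0.3743,  0.1978]), np.float64(0.16135084427767354))
(array([ 0.4189, -0.3766,  0.1928]), np.float64(0.20667209113100082))
wheel scene [ 0.5072 -0.356   0.03  ] side [ 0.5119 -0.3564  0.03  ]
scene [ 0.6528 -0.1121  0.138 ] None
side [ 0.6545 -0.1139  0.138 ] [0.6114 0.0652 0.138 ]
[array([ 0.2838, -0.4647]), array([ 0.2642, -0.282 ]), array([ 0.5329, -0.2645]), array([ 0.5413, -0.4223])]
1.45
```

jog_arm(xyz=[[-0.36,-0.46,0],[-0.36,-0.46,0],[-0.36,-0.46,0],[-0.36,-0.46,0],[-0.36,-0.46,0],[-0.36,-0.46,0],[-0.36,-0.46,0],[-0.36,-0.46,0],[-0.36,-0.46,0],[-0.36,-0.46,0],[-0.36,-0.46,0],[-0.36,-0.46,0],[-0.36,-0.46,0],[-0.36,-0.46,0],[-0.36,-0.46,0],[-0.36,-0.46,0],[-0.36,-0.46,0],[-0.36,-0.46,0],[-0.36,-0.46,0],[-0.36,-0.46,0]], twist=[[0,0,-0.86],[0,0,-0.86],[0,0,-0.86],[0,0,-0.86],[0,0,-0.86],[0,0,-0.86],[0,0,-0.86],[0,0,-0.86],[0,0,-0.86],[0,0,-0.86],[0,0,-0.86],[0,0,-0.86],[0,0,-0.86],[0,0,-0.86],[0,0,-0.86],[0,0,-0.86],[0,0,-0.86],[0,0,-0.86],[0,0,-0.86],[0,0,-0.86]], hand=0, grip_force=80)

```text
t: 3.12
tcp_pos: [0.4355, -0.3698, 0.2313]
eef_rot: [3.128, 0.295, 0.0]
force: [-0.4, 0.9, 0.7]
gripper_width: 0.0855
grip_force: 0.0
```

jog_arm(xyz=[[0,0,0],[0,0,0],[0,0,0],[0,0,0]], twist=[[0,0,0],[0,0,0],[0,0,0],[0,0,0]])

```text
t: 3.45
tcp_pos: [0.4379, -0.3671, 0.2311]
eef_rot: [-3.126, -0.308, -0.001]
force: [-0.5, 0.2, -0.2]
gripper_width: 0.085
grip_force: 0.0
```

```bash
python3 - <<'E'
from h import *
np.set_printoptions(precision=4,suppress=True)
C={n:arm.camera(n) for n in("scene","side","wrist")}
s=arm.sense();print(s["t"],s["tcp_pos"],s["eef_rot"],s["force"],s["joints"])
def m(k,n):
    r=arm.silhouettes(k,C[n]); return r[0]["pixels"] if r else None
po=[(C["scene"],m("shelf_panel","scene")),(C["side"],m("red_end","side"))]
print(fit([PANEL],po,[.757,.005,.22]))
for q in po: print(fit([PANEL],[q],[.757,.005,.22]))
t=m("seam_roller","wrist"); im=C["wrist"]["color"].copy()
if t is not None:
    x,f=fit(TOOL,[(C["wrist"],t)],[.416,-.377,.21],.004);print(x,f)
    im[t^(cv2.erode(t.astype(np.uint8),np.ones((3,3)))>0)]=(0,255,0)
    for P in TOOL:
        h=cv2.convexHull(proj(C["wrist"],rz(P,x[2])+[x[0],x[1],.004]).astype(np.int32)); cv2.polylines(im,[h],True,(0,0,255))
cv2.imwrite("pics/c.png",cv2.resize(im,(768,576)))
cv2.imwrite("pics/c2.png",C["scene"]["color"])
E
```

```text
3.6 [ 0.4378 -0.3671  0.2312] [-3.1259 -0.3086 -0.0004] [0.4317 0.0074 1.1238] [ 0.2867  0.4291  0.4496  1.9747 -0.2573  0.7929 -0.4911]
(array([0.7578, 0.0055, 0.2162]), np.float64(0.22708953827674933))
(array([0.7579, 0.006 , 0.2215]), np.float64(0.008946700507614258))
(array([0.7615, 0.0054, 0.1996]), np.float64(0.4396))
[ 0.4206 -0.3761  0.2186] 0.1607892527287993
```

View pics/c.png

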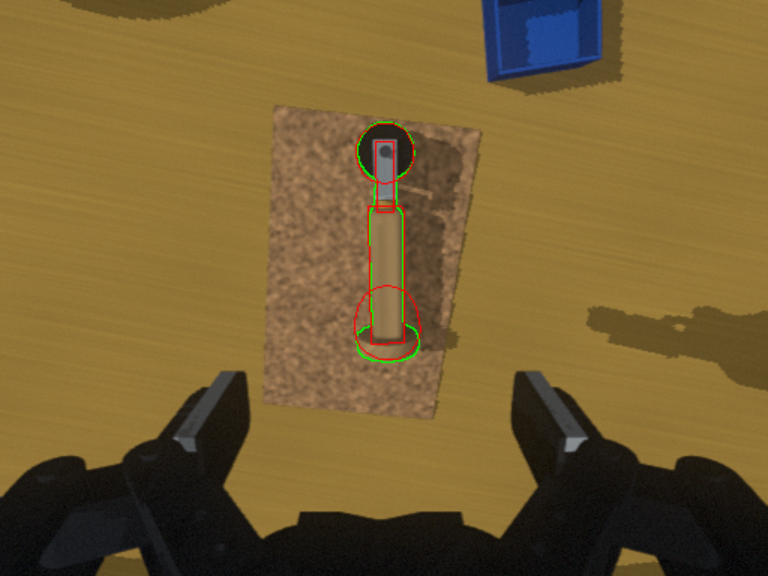

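Wrist view: the knob is a disc at the very back, at about (388,345), so the whole handle can be gripped. The wheel is at (386,152). I'll correct the model and refit.

```bash
cat >> h.py <<'E'
TOOL=[box(-52e-3,52e-3,.013,.011,.041),np.array([[x,.026*np.cos(t),.026+.026*np.sin(t)] for x in(-.066,-.052) for t in b]),box(.052,.1,.006,.004,.048),cyl(.092,.02,.006,.046)]
E
python3 - <<'E'
from h import *
np.set_printoptions(precision=4,suppress=True)
c=arm.camera("wrist");t=arm.silhouettes("seam_roller",c)[0]["pixels"]
x,f=fit(TOOL,[(c,t)],[.416,-.377,.21],.004);print(x,f)
s=arm.sense();R=cv2.Rodrigues(s["eef_rot"])[0];print(s["tcp_pos"],R)
g=rz(np.array([[.015,0,.03]]),x[2])[0]+[x[0],x[1],0];d=g-[0,0,.019]-s["tcp_pos"];print("grasp",g,"move units",d/.04)
yaw=np.arctan2(R[1,1],R[0,1]);e=(x[2]-np.pi/2-yaw+np.pi/2)%np.pi-np.pi/2;print("yaw err",e,e/.08)
mm=arm.silhouettes("mat_top",c)[0]["pixels"]
r=cv2.minAreaRect(np.argwhere(mm)[:,::-1].astype(np.float32));print([onz(c,*p,.004)[:2] for p in cv2.boxPoints(r)])
E
```

```text
[ 0.4225 -0.375   0.215 ] 0.07224848075624579
[ 0.4373 -0.3678  0.2313] [[ 0.981   0.1942  0.0001]
 [ 0.1942 -0.981  -0.    ]
 [ 0.0001  0.     -1.    ]]
grasp [ 0.4372 -0.3718  0.03  ] move units [-0.0027 -0.1019 -5.5079]
yaw err 0.019616401347744672 0.2452050168468084
[array([ 0.2697, -0.2684]), array([ 0.5291, -0.2668]), array([ 0.5435, -0.4257]), array([ 0.2827, -0.4629])]
```

jog_arm(xyz=[[0,-0.1,-0.5],[0,0,-0.5],[0,0,-0.5],[0,0,-0.5],[0,0,-0.5],[0,0,-0.5],[0,0,-0.5],[0,0,-0.5],[0,0,-0.5],[0,0,-0.5],[0,0,-0.25],[0,0,-0.2],[0,0,0],[0,0,0]], twist=[[0,0,0.25],[0,0,0],[0,0,0],[0,0,0],[0,0,0],[0,0,0],[0,0,0],[0,0,0],[0,0,0],[0,0,0],[0,0,0],[0,0,0],[0,0,0],[0,0,0]])

```text
t: 5.07
tcp_pos: [0.4372, -0.3723, 0.0135]
eef_rot: [3.123, 0.337, 0.0]
force: [0.5, -0.7, -0.2]
gripper_width: 0.0854
grip_force: 0.0
```

jog_arm(xyz=[[0,0,0],[0,0,0],[0,0,0],[0,0,0],[0,0,0],[0,0,0],[0,0,0],[0,0,0],[0,0,0],[0,0,0]], twist=[[0,0,0],[0,0,0],[0,0,0],[0,0,0],[0,0,0],[0,0,0],[0,0,0],[0,0,0],[0,0,0],[0,0,0]], hand=1)

```text
t: 5.9
tcp_pos: [0.4374, -0.3723, 0.014]
eef_rot: [3.123, 0.337, 0.001]
force: [-0.4, 0.7, 5.3]
gripper_width: 0.0246
grip_force: 79.1
```

```bash
python3 - <<'E'
from h import *
c=arm.camera("wrist");cv2.imwrite("pics/d.png",cv2.resize(c["color"],(640,480)));s=arm.sense();print(s)
E
```

```text
{'t': 5.95, 'joints': array([ 0.46537567,  0.74549668,  0.22794549,  2.07544283, -0.44367308,
        0.36535644, -0.30417226]), 'qd': array([-0.00103105,  0.00114482, -0.00037971, -0.00067162, -0.00083637,
        0.00015305, -0.00014875]), 'joint_torque': array([ 9.22540412e-02, -4.66023731e+01,  3.98898438e+00, -7.48223260e+00,
       -2.91426515e-02, -1.86366071e-01, -1.60979078e-02]), 'tcp_pos': array([ 0.43735927, -0.37234843,  0.01399809]), 'eef_rot': array([3.12285413e+00, 3.36707713e-01, 1.28022247e-03]), 'force': array([-1.33099404,  0.61376721,  5.82588134]), 'wrist_torque': array([0.08809188, 0.0734054 , 0.03338193]), 'grip_force': 79.12686467170715, 'gripper_width': 0.024832128865705645}
```

View pics/d.png

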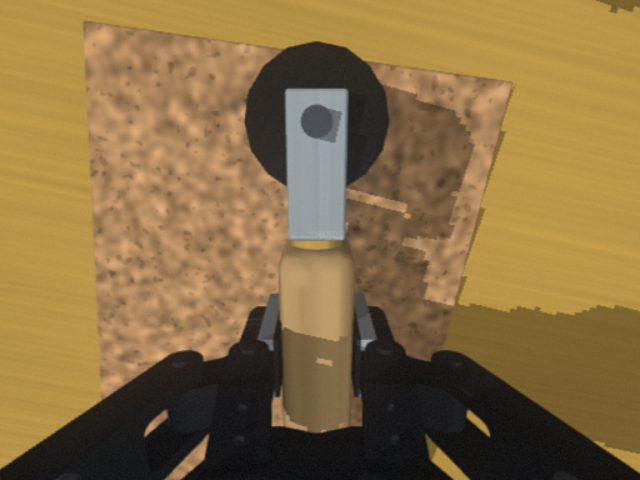

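Held well: handle centred between the pads, wheel pin at (317,121). Now lift and carry it to about 40 mm off the red end.

jog_arm(xyz=[[0,0,0.2],[0,0,0.5],[0,0,0.5],[0,0,0.5],[0,0,0.53],[0.19,0.24,0],[0.19,0.24,0],[0.19,0.24,0],[0.19,0.24,0],[0.19,0.24,0],[0.19,0.24,0],[0.19,0.24,0],[0.19,0.24,0],[0.19,0.24,0],[0.19,0.24,0],[0.19,0.24,0],[0.19,0.24,0],[0.19,0.24,0],[0.19,0.24,0],[0.19,0.24,0]], twist=[[0,0,0],[0,0,0],[0,0,0],[0,0,0],[0,0,0],[0,0,0.587],[0,0,0.587],[0,0,0.587],[0,0,0.587],[0,0,0.587],[0,0,0.587],[0,0,0.587],[0,0,0.587],[0,0,0.587],[0,0,0.587],[0,0,0.587],[0,0,0.587],[0,0,0.587],[0,0,0.587],[0,0,0.587]])

```text
t: 7.62
tcp_pos: [0.5517, -0.227, 0.1025]
eef_rot: [2.812, 1.4, -0.0]
force: [-0.2, 0.2, -2.2]
gripper_width: 0.0252
grip_force: 78.6
```

jog_arm(xyz=[[0,0,0],[0,0,0],[0,0,0],[0,0,0],[0,0,0],[0,0,0]], twist=[[0,0,0],[0,0,0],[0,0,0],[0,0,0],[0,0,0],[0,0,0]])

```text
t: 8.12
tcp_pos: [0.5505, -0.2288, 0.1025]
eef_rot: [2.816, 1.392, -0.001]
force: [-0.5, -0.3, -2.5]
gripper_width: 0.025
grip_force: 78.6
```

```bash
cat >> h.py <<'E'
AX=np.array([.758,.006])
def pmask(c):
    hsv=cv2.cvtColor(c["color"],cv2.COLOR_BGR2HSV); m=((hsv[...,1]<75)&(hsv[...,2]>95)).astype(np.uint8)
    roi=np.zeros(m.shape,np.uint8); q=np.linspace(0,2*np.pi,60)
    cv2.fillPoly(roi,[proj(c,np.c_[AX[0]+.32*np.cos(q),AX[1]+.32*np.sin(q),0*q+.13]).astype(np.int32)],1)
    return m*roi>0
TOP=PANEL[43:]
def thfit(c,th0,ax=None):
    m=pmask(c); o=AX if ax is None else ax
    def cost(th):
        img=np.zeros(m.shape,np.uint8); hull(c,rz(TOP,th)+[o[0],o[1],0],img); i=img>0
        return 1-(i&m).sum()/(i|m).sum()
    g=th0+np.arange(-.25,.2501,.01); v=np.array([cost(x) for x in g]); k=v.argmin()
    w=slice(max(k-5,0),k+6); p=np.polyfit(g[w]-g[k],v[w],2)
    return g[k]+np.clip(-p[1]/2/p[0],-.03,.03), v[k]
def wheel(s,L=.077):
    R=cv2.Rodrigues(np.array(s["eef_rot"]))[0]; h=np.array([-R[1,1],R[0,1]]); h/=np.hypot(*h)
    if h[0]<0: h=-h
    return np.array(s["tcp_pos"])[:2]+L*h, np.arctan2(h[1],h[0]), R
E
python3 - <<'E'
from h import *
np.set_printoptions(precision=4,suppress=True)
C={n:arm.camera(n) for n in("scene","side","wrist")}
s=arm.sense();print(s["t"],s["tcp_pos"],s["force"],s["joints"])
print(thfit(C["scene"],.2215),fit([TOP],[(C["scene"],pmask(C["scene"]))],[.758,.006,.22]))
w,h,R=wheel(s);print("wheel",w,"heading",h,R[:,2])
for n,k in(("scene",0),("side",0)):
    r=arm.silhouettes("seam_roller",C[n])
    if r:
        m=r[0]["pixels"]
        print(n,fit(TOOL,[(C[n],m)],[w[0]-.092*np.cos(h),w[1]-.092*np.sin(h),h],s["tcp_pos"][2]-.010))
# wheel pin in wrist picture: dark disc
c=C["wrist"]; print(proj(c,[[w[0],w[1],s["tcp_pos"][2]+.016],[w[0],w[1],s["tcp_pos"][2]+.04]]))
i=np.hstack([cv2.resize(c["color"],(400,300)),cv2.resize(C["side"]["color"][100:292,200:456],(400,300))])
cv2.imwrite("pics/e.png",i)
E
```

```text
8.2667 [ 0.5507 -0.2284  0.1025] [-0.4831  0.6947 -1.9319] [ 0.1923  0.6107  0.1759  1.9992 -0.1937  0.5475 -0.1493]
(np.float64(0.18698107612896794), np.float64(0.0906530089628681)) (array([0.7749, 0.0025, 0.2156]), np.float64(0.044271669986506446))
wheel [ 0.5975 -0.1672] heading 0.9185415687149013 [-0.0002 -0.0001 -1.    ]
scene (array([ 0.5379, -0.2378,  0.918 ]), np.float64(0.38023255813953494))
side (array([ 0.5461, -0.2403,  0.8843]), np.float64(0.3985419198055893))
[[253.317   96.0216]
 [253.4441  95.1455]]
```

View pics/e.png

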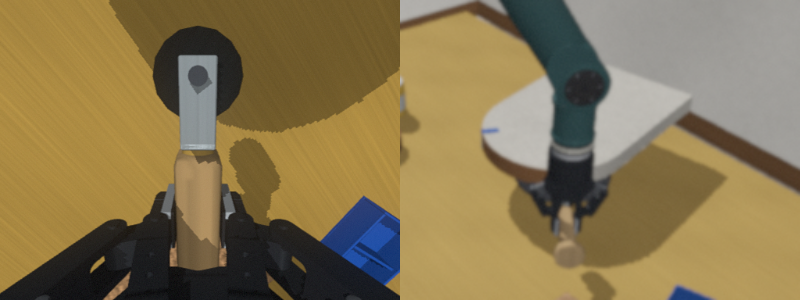

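The wheel pin is where the model predicts, at (198,75) in the left crop, which is (253,96) at full scale. Next: a planner plus an offline simulation of the swing.

```bash
sed -i 's/rz(TOP,th)+\[o/rz(PANEL,th)+[o/' h.py; cat > plan.py <<'E'
from h import *
import json,sys
J,D,FR,FT=.13,.26,.02,5.
def adv(th,w,a,F,dt):
    for _ in range(20):
        T=-.035*F*np.sin(a); h=dt/20
        f=-np.sign(w)*FR if abs(w)>1e-3 else -np.clip(T,-FR,FR)
        w+=h*(T+f-D*w)/J; th+=h*w; a-=h*w
    return th,w
def C(th): return AX-.035*np.array([np.cos(th),np.sin(th)])
def tgt(th,a,b):
    p=np.pi+th+a; return np.r_[C(th)+(.247-b)*np.array([np.cos(p),np.sin(p)]),th+a]
def load(): return json.load(open("st.json"))
def save(S): json.dump(S,open("st.json","w"))
def obs(S,th=None):
    s=arm.sense(); w,h,R=wheel(s); v=C(S["th"] if th is None else th)-w; r=np.hypot(*v); n=v/r
    return s,w,np.arctan2(n[1],n[0])-(S["th"] if th is None else th),r,-np.array(s["force"])[:2]@n,np.array(s["force"])[:2]@[-n[1],n[0]]
def rows(S,poses):
    c=np.array(S["cmd"])
    X=[];T=[]
    for p in poses:
        q=np.round((p-c)/[.04,.04,.08],3); c=c+q*[.04,.04,.08]; X.append([float(q[0]),float(q[1]),0]);T.append([0,0,float(q[2])])
    print("xyz",X);print("twist",T); S["cmd"]=c.tolist()
E
python3 - <<'E'
from plan import *
np.set_printoptions(precision=4,suppress=True)
c=arm.camera("scene");th,f=thfit(c,.22);print(th,f,fit([PANEL],[(c,pmask(c))],[.758,.006,.22]))
m=arm.silhouettes("shelf_panel",c)[0]["pixels"];print(fit([PANEL],[(c,m)],[.758,.006,.22]))
t,w,a0,T=.2215,0,.71,6.4; th=t
for i in range(int(T*12)+1):
    a=.71-1.42*i/12/T
    if i%6==0: print(round(i/12,2),round(a,3),round(th,3),round(w,3),tgt(th,a,0))
    th,w=adv(th,w,a,5,1/12)
save(dict(th=.2215,w=0,b=0,cmd=[.551,-.228,.9192],t=arm.sense()["t"],F=0))
S=load(); print(obs(S)[1:])
c=tgt(.2215,.71,-.003);n=8;c0=np.array(S["cmd"]);print(c)
rows(S,[c0+(c-c0)*min(1,(i+1)/n) for i in range(n+4)]);save(S)
E
```

```text
0.2195196566163331 0.02318803852002027 (array([0.757 , 0.006 , 0.2194]), np.float64(0.019218531246022685))
(array([0.7571, 0.0066, 0.2183]), np.float64(0.009141469027680094))
0.0 0.71 0.222 0 [ 0.5765 -0.1999  0.9315]
0.5 0.599 0.157 -0.213 [ 0.5437 -0.1689  0.756 ]
1.0 0.488 0.036 -0.253 [ 0.5092 -0.1189  0.5243]
1.5 0.377 -0.085 -0.227 [ 0.4866 -0.0621  0.2919]
2.0 0.266 -0.186 -0.173 [ 0.4774 -0.0074  0.0806]
2.5 0.155 -0.255 -0.106 [ 0.4784  0.0395 -0.1   ]
3.0 0.044 -0.29 -0.034 [ 0.4849  0.0761 -0.2459]
3.5 -0.067 -0.294 -0.0 [ 0.4934  0.1033 -0.3607]
4.0 -0.177 -0.294 0.007 [ 0.5044  0.1282 -0.4711]
4.5 -0.288 -0.28 0.053 [ 0.5162  0.1486 -0.5681]
5.0 -0.399 -0.238 0.116 [ 0.5254  0.1612 -0.6372]
5.5 -0.51 -0.163 0.183 [ 0.5304  0.1657 -0.6733]
6.0 -0.621 -0.054 0.25 [ 0.5303  0.1624 -0.6757]
(array([ 0.5977, -0.1668]), np.float64(0.696696389731833), np.float64(0.20780528957472502), np.float64(-0.1901125838953672), np.float64(-0.6955492241352517))
[ 0.5747 -0.2023  0.9315]
xyz [[0.074, 0.08, 0], [0.074, 0.081, 0], [0.074, 0.08, 0], [0.074, 0.08, 0], [0.074, 0.08, 0], [0.074, 0.081, 0], [0.074, 0.08, 0], [0.074, 0.08, 0], [0.0, 0.0, 0], [0.0, 0.0, 0], [0.0, 0.0, 0], [0.0, 0.0, 0]]
twist [[0, 0, 0.019], [0, 0, 0.019], [0, 0, 0.02], [0, 0, 0.019], [0, 0, 0.019], [0, 0, 0.019], [0, 0, 0.02], [0, 0, 0.019], [0, 0, -0.0], [0, 0, -0.0], [0, 0, -0.0], [0, 0, -0.0]]
```

jog_arm(xyz=[[0.074,0.08,0],[0.074,0.081,0],[0.074,0.08,0],[0.074,0.08,0],[0.074,0.08,0],[0.074,0.081,0],[0.074,0.08,0],[0.074,0.08,0],[0,0,0],[0,0,0],[0,0,0],[0,0,0]], twist=[[0,0,0.019],[0,0,0.019],[0,0,0.02],[0,0,0.019],[0,0,0.019],[0,0,0.019],[0,0,0.02],[0,0,0.019],[0,0,0],[0,0,0],[0,0,0],[0,0,0]])

```text
t: 9.47
tcp_pos: [0.5743, -0.2027, 0.1025]
eef_rot: [2.807, 1.41, -0.001]
force: [-0.4, 0.5, -2.9]
gripper_width: 0.0249
grip_force: 78.6
```

```bash
sed -i 's/^AX=.*/AX=np.array([.7575,.006])/' h.py; cat > app.py <<'E'
from plan import *
np.set_printoptions(precision=4,suppress=True)
S=load();S["th"]=.2195; s,w,a,r,F,Ft=obs(S);print("t %.2f a %.3f r %.4f F %.2f Ft %.2f"%(s["t"],a,r,F,Ft))
p=np.array(S["cmd"]);d=np.array([np.cos(p[2]),np.sin(p[2]),0])
rows(S,[p+d*float(x)*1e-3 for x in sys.argv[1].split(",")]);save(S)
E
python3 app.py 1,1.5,1.5
```

```text
t 9.47 a 0.715 r 0.1733 F -0.15 Ft 0.65
xyz [[0.015, 0.02, 0], [0.007, 0.01, 0], [0.0, 0.0, 0]]
twist [[0, 0, 0.0], [0, 0, 0.0], [0, 0, 0.0]]
```

jog_arm(xyz=[[0.015,0.02,0],[0.007,0.01,0],[0,0,0]], twist=[[0,0,0],[0,0,0],[0,0,0]])

```text
t: 9.72
tcp_pos: [0.5756, -0.2011, 0.1025]
eef_rot: [2.807, 1.411, 0.0]
force: [-0.2, 0.7, -2.3]
gripper_width: 0.0249
grip_force: 78.6
```

```bash
cat > step.py <<'E'
from plan import *
# step.py N k gain [rate] [cam]
N=int(sys.argv[1]);K=float(sys.argv[2]);G=float(sys.argv[3]);RATE=float(sys.argv[4]) if len(sys.argv)>4 else .22
S=load(); cam="cam" in sys.argv
c=arm.camera("scene") if cam else None
s=arm.sense(); s0,w,a,r,F,Ft=obs(S)
if not S.get("on"):
    S["th"],S["w"]=.2195,0.
    if F>1.2: S["on"]=s["t"]
else:
    dt=s["t"]-S["t"]; n=max(1,round(dt*24)); 
    for i in range(n):
        f=S["F"]+(F-S["F"])*(i+.5)/n
        S["th"],S["w"]=adv(S["th"],S["w"],S["a"]+(a-S["a"])*(i+.5)/n,max(f,0),dt/n)
if cam:
    th,e=thfit(c,S["th"]); print("cam th %.3f model %.3f cost %.3f"%(th,S["th"],e))
    if "use" in sys.argv: S["th"]+=.7*(th-S["th"])
s,w,a,r,F,Ft=obs(S)
S.update(t=s["t"],F=F,a=a)
p=np.array(S["cmd"]);v=p[:2]-C(S["th"]);b=.247-np.hypot(*v);ac=np.arctan2(-v[1],-v[0])-S["th"]
print("t %.2f th %.3f w %.3f a %.3f acmd %.3f r %.4f bcmd %.4f F %.2f Ft %.2f z %.4f"%(s["t"],S["th"],S["w"],a,ac,r,b,F,Ft,s["tcp_pos"][2]))
if S.get("on"):
    db=G*(FT-F)/K; th,om,P=S["th"],S["w"],[]
    for i in range(N):
        ac-=RATE/12; th,om=adv(th,om,ac,F+(FT-F)*min(1,(i+1)/3),1/12)
        P.append(tgt(th,ac,b+db*min(1,(i+1)/2)))
    rows(S,P)
    print("pred end a %.3f th %.3f"%(ac,th))
else:
    d=np.array([np.cos(p[2]),np.sin(p[2]),0]); rows(S,[p+d*.0007,p+d*.0007])
save(S)
E
python3 step.py 4 3000 .6
```

```text
t 9.72 th 0.220 w 0.000 a 0.715 acmd 0.714 r 0.1712 bcmd -0.0013 F -0.42 Ft 0.54 z 0.1025
xyz [[0.01, 0.014, 0], [0.0, 0.0, 0]]
twist [[0, 0, 0.0], [0, 0, 0.0]]
```

jog_arm(xyz=[[0.01,0.014,0],[0,0,0]], twist=[[0,0,0],[0,0,0]])

```text
t: 9.88
tcp_pos: [0.5761, -0.2004, 0.1025]
eef_rot: [-2.807, -1.411, -0.0]
force: [-0.8, 0.5, -1.3]
gripper_width: 0.025
grip_force: 78.6
```

```bash
python3 step.py 4 3000 .6
```

```text
t 9.88 th 0.220 w 0.000 a 0.714 acmd 0.714 r 0.1704 bcmd -0.0006 F 0.07 Ft 0.91 z 0.1025
xyz [[0.01, 0.014, 0], [0.0, 0.0, 0]]
twist [[0, 0, 0.0], [0, 0, 0.0]]
```

jog_arm(xyz=[[0.01,0.014,0],[0,0,0]], twist=[[0,0,0],[0,0,0]])

```text
t: 10.05
tcp_pos: [0.5765, -0.1998, 0.1025]
eef_rot: [-2.807, -1.411, -0.0]
force: [1.1, -0.7, -1.8]
gripper_width: 0.0248
grip_force: 78.6
```

```bash
python3 step.py 4 3000 .6
```

```text
t 10.05 th 0.220 w 0.000 a 0.714 acmd 0.714 r 0.1697 bcmd 0.0001 F -0.10 Ft -1.24 z 0.1025
xyz [[0.01, 0.014, 0], [0.0, 0.0, 0]]
twist [[0, 0, 0.0], [0, 0, 0.0]]
```

jog_arm(xyz=[[0.01,0.014,0],[0,0,0]], twist=[[0,0,0],[0,0,0]])

```text
t: 10.22
tcp_pos: [0.5769, -0.1993, 0.1025]
eef_rot: [-2.807, -1.411, -0.0]
force: [0.4, 0.1, -1.3]
gripper_width: 0.0249
grip_force: 78.6
```

```bash
python3 step.py 4 3000 .6
```

```text
t 10.22 th 0.220 w 0.000 a 0.714 acmd 0.714 r 0.1690 bcmd 0.0008 F -0.38 Ft -0.26 z 0.1025
xyz [[0.01, 0.014, 0], [0.0, 0.0, 0]]
twist [[0, 0, 0.0], [0, 0, 0.0]]
```

jog_arm(xyz=[[0.01,0.014,0],[0,0,0]], twist=[[0,0,0],[0,0,0]])

```text
t: 10.38
tcp_pos: [0.5771, -0.1989, 0.1025]
eef_rot: [2.807, 1.411, -0.0]
force: [0.1, -0.6, -1.1]
gripper_width: 0.0248
grip_force: 78.6
```

```bash
python3 step.py 4 3000 .6
```

```text
t 10.38 th 0.220 w 0.000 a 0.714 acmd 0.714 r 0.1686 bcmd 0.0015 F 0.38 Ft -0.44 z 0.1025
xyz [[0.01, 0.014, 0], [0.0, 0.0, 0]]
twist [[0, 0, 0.0], [0, 0, 0.0]]
```

jog_arm(xyz=[[0.01,0.014,0],[0,0,0]], twist=[[0,0,0],[0,0,0]])

```text
t: 10.55
tcp_pos: [0.5771, -0.1988, 0.1025]
eef_rot: [2.807, 1.41, -0.001]
force: [-1.5, -1.3, -0.6]
gripper_width: 0.0249
grip_force: 78.6
```

```bash
python3 step.py 4 2500 .6
```

```text
t 10.55 th 0.220 w 0.000 a 0.714 acmd 0.713 r 0.1684 bcmd 0.0022 F 1.93 Ft 0.43 z 0.1025
xyz [[-0.09, 0.081, 0], [-0.102, 0.094, 0], [-0.121, 0.106, 0], [-0.133, 0.124, 0]]
twist [[0, 0, -0.226], [0, 0, -0.278], [0, 0, -0.318], [0, 0, -0.358]]
pred end a 0.640 th 0.197
```

jog_arm(xyz=[[-0.09,0.081,0],[-0.102,0.094,0],[-0.121,0.106,0],[-0.133,0.124,0]], twist=[[0,0,-0.226],[0,0,-0.278],[0,0,-0.318],[0,0,-0.358]])

```text
t: 10.88
tcp_pos: [0.5584, -0.1823, 0.1025]
eef_rot: [-2.873, -1.272, 0.002]
force: [-2.8, -2.4, -2.0]
gripper_width: 0.0248
grip_force: 78.7
```

```bash
python3 step.py 3 2500 .8
```

```text
t 10.88 th 0.207 w -0.077 a 0.625 acmd 0.629 r 0.1679 bcmd 0.0031 F 3.65 Ft 0.44 z 0.1025
xyz [[-0.113, 0.118, 0], [-0.12, 0.131, 0], [-0.129, 0.142, 0]]
twist [[0, 0, -0.34], [0, 0, -0.35], [0, 0, -0.376]]
pred end a 0.574 th 0.178
```

jog_arm(xyz=[[-0.113,0.118,0],[-0.12,0.131,0],[-0.129,0.142,0]], twist=[[0,0,-0.34],[0,0,-0.35],[0,0,-0.376]])

```text
t: 11.13
tcp_pos: [0.5439, -0.1662, 0.1025]
eef_rot: [-2.924, -1.148, 0.002]
force: [-3.3, -2.3, -2.4]
gripper_width: 0.0251
grip_force: 78.7
```

```bash
python3 step.py 3 2500 .6
```

```text
t 11.13 th 0.181 w -0.128 a 0.565 acmd 0.571 r 0.1672 bcmd 0.0036 F 3.99 Ft 0.58 z 0.1025
xyz [[-0.121, 0.146, 0], [-0.122, 0.156, 0], [-0.124, 0.165, 0]]
twist [[0, 0, -0.374], [0, 0, -0.388], [0, 0, -0.403]]
pred end a 0.516 th 0.143
```

jog_arm(xyz=[[-0.121,0.146,0],[-0.122,0.156,0],[-0.124,0.165,0]], twist=[[0,0,-0.374],[0,0,-0.388],[0,0,-0.403]])

```text
t: 11.38
tcp_pos: [0.5294, -0.1469, 0.1024]
eef_rot: [-2.974, -1.011, 0.001]
force: [-1.7, -1.6, -1.2]
gripper_width: 0.025
grip_force: 78.7
```

```bash
python3 step.py 3 2500 .6 .22 cam
```

```text
cam th 0.076 model 0.140 cost 0.022
t 11.43 th 0.140 w -0.131 a 0.496 acmd 0.519 r 0.1664 bcmd 0.0038 F 2.64 Ft 1.92 z 0.1021
xyz [[-0.103, 0.157, 0], [-0.1, 0.162, 0], [-0.104, 0.166, 0]]
twist [[0, 0, -0.363], [0, 0, -0.373], [0, 0, -0.384]]
pred end a 0.464 th 0.105
```

```bash
python3 - <<'E'
from plan import *
import plan
S=load()
X=[[-0.103, 0.157],[-0.1, 0.162],[-0.104, 0.166]];T=[-.363,-.373,-.384]
c=np.array(S["cmd"]); c[:2]-=np.sum(X,0)*.04; c[2]-=sum(T)*.08; S["cmd"]=c.tolist()
for J,D,FR,dF in((.13,.26,.02,0),(.1,.26,.02,0),(.1,.2,.01,0),(.1,.2,.01,.5),(.09,.18,.01,.5),(.13,.26,.02,1)):
    plan.J,plan.D,plan.FR=J,D,FR; th,w=.2195,0
    ts=[10.4,10.55,10.88,11.13,11.43];Fs=[0,1.93,3.65,3.99,3.6];As=[.714,.714,.64,.59,.55]
    for i in range(48):
        t=10.4+(i+.5)*1.03/48; th,w=adv(th,w,np.interp(t,ts,As),np.interp(t,ts,Fs)+dF,1.03/48)
    print(J,D,FR,dF,th,w)
S["th"]=.085;S["w"]=-.24;save(S)
E
sed -i 's/^J,D,FR,FT=.*/J,D,FR,FT=.1,.2,.01,5./' plan.py
python3 step.py 3 2500 .6
```

```text
0.13 0.26 0.02 0 0.13083571756861498 -0.16429785027805782
0.1 0.26 0.02 0 0.11736596867239595 -0.17874833687220504
0.1 0.2 0.01 0 0.07663578785898946 -0.25686313213716083
0.1 0.2 0.01 0.5 0.045404780221672505 -0.3004173034169906
0.09 0.18 0.01 0.5 0.026006440663406186 -0.33394813149078934
0.13 0.26 0.02 1 0.08403487387856802 -0.2308115423958872
t 11.43 th 0.085 w -0.240 a 0.560 acmd 0.581 r 0.1673 bcmd 0.0028 F 2.62 Ft 1.95 z 0.1021
xyz [[-0.137, 0.21, 0], [-0.132, 0.219, 0], [-0.135, 0.23, 0]]
twist [[0, 0, -0.394], [0, 0, -0.492], [0, 0, -0.511]]
pred end a 0.526 th 0.021
```

jog_arm(xyz=[[-0.137,0.21,0],[-0.132,0.219,0],[-0.135,0.23,0]], twist=[[0,0,-0.394],[0,0,-0.492],[0,0,-0.511]])

```text
t: 11.68
tcp_pos: [0.5133, -0.1206, 0.1023]
eef_rot: [-3.025, -0.845, 0.002]
force: [-2.8, -1.9, -1.2]
gripper_width: 0.025
grip_force: 78.7
```

```bash
python3 step.py 3 2500 .6 .23
```

```text
t 11.68 th 0.027 w -0.225 a 0.512 acmd 0.519 r 0.1670 bcmd 0.0035 F 3.37 Ft -0.26 z 0.1023
xyz [[-0.113, 0.221, 0], [-0.108, 0.231, 0], [-0.106, 0.24, 0]]
twist [[0, 0, -0.489], [0, 0, -0.49], [0, 0, -0.506]]
pred end a 0.462 th -0.033
```

jog_arm(xyz=[[-0.113,0.221,0],[-0.108,0.231,0],[-0.106,0.24,0]], twist=[[0,0,-0.489],[0,0,-0.49],[0,0,-0.506]])

```text
t: 11.93
tcp_pos: [0.5, -0.0925, 0.1023]
eef_rot: [-3.069, -0.664, 0.002]
force: [-2.9, -1.3, -1.1]
gripper_width: 0.0248
grip_force: 78.7
```

```bash
python3 step.py 3 2500 .7 .23
```

```text
t 11.93 th -0.028 w -0.213 a 0.446 acmd 0.456 r 0.1667 bcmd 0.0039 F 3.14 Ft -0.02 z 0.1023
xyz [[-0.083, 0.225, 0], [-0.076, 0.231, 0], [-0.075, 0.236, 0]]
twist [[0, 0, -0.472], [0, 0, -0.469], [0, 0, -0.479]]
pred end a 0.398 th -0.084
```

jog_arm(xyz=[[-0.083,0.225,0],[-0.076,0.231,0],[-0.075,0.236,0]], twist=[[0,0,-0.472],[0,0,-0.469],[0,0,-0.479]])

```text
t: 12.18
tcp_pos: [0.4904, -0.0645, 0.1023]
eef_rot: [-3.102, -0.489, 0.003]
force: [-3.4, -0.7, -1.3]
gripper_width: 0.0248
grip_force: 78.8
```

```bash
python3 step.py 3 2500 .7 .23 cam use
```

```text
cam th -0.127 model -0.086 cost 0.017
t 12.23 th -0.115 w -0.164 a 0.407 acmd 0.434 r 0.1668 bcmd 0.0040 F 1.72 Ft 1.67 z 0.1020
xyz [[-0.047, 0.205, 0], [-0.04, 0.208, 0], [-0.046, 0.213, 0]]
twist [[0, 0, -0.358], [0, 0, -0.413], [0, 0, -0.426]]
pred end a 0.376 th -0.157
```

```bash
sed -i 's/^J,D,FR,FT=.*/J,D,FR,FT=.1,.17,.008,5./' plan.py; cat > undo.py <<'E'
from plan import *
# undo.py X Y T th w : take back summed units, set th,w
S=load();x,y,t,th,w=map(float,sys.argv[1:6]);c=np.array(S["cmd"])-[x*.04,y*.04,t*.08];S["cmd"]=c.tolist();S["th"]=th;S["w"]=w;save(S)
E
python3 undo.py -.133 .626 -1.197 -.122 -.235; python3 step.py 3 2500 .6 .23
```

```text
t 12.23 th -0.122 w -0.235 a 0.415 acmd 0.441 r 0.1669 bcmd 0.0039 F 1.71 Ft 1.68 z 0.1020
xyz [[-0.057, 0.243, 0], [-0.049, 0.245, 0], [-0.05, 0.251, 0]]
twist [[0, 0, -0.419], [0, 0, -0.482], [0, 0, -0.494]]
pred end a 0.384 th -0.181
```

jog_arm(xyz=[[-0.057,0.243,0],[-0.049,0.245,0],[-0.05,0.251,0]], twist=[[0,0,-0.419],[0,0,-0.482],[0,0,-0.494]])

```text
t: 12.48
tcp_pos: [0.4839, -0.0354, 0.1021]
eef_rot: [-3.124, -0.316, 0.005]
force: [-3.4, -0.4, -2.7]
gripper_width: 0.0249
grip_force: 78.8
```

```bash
python3 step.py 3 2500 .7 .24
```

```text
t 12.48 th -0.176 w -0.202 a 0.369 acmd 0.378 r 0.1668 bcmd 0.0047 F 3.42 Ft 0.31 z 0.1021
xyz [[-0.033, 0.236, 0], [-0.024, 0.242, 0], [-0.022, 0.246, 0]]
twist [[0, 0, -0.473], [0, 0, -0.47], [0, 0, -0.48]]
pred end a 0.318 th -0.229
```

jog_arm(xyz=[[-0.033,0.236,0],[-0.024,0.242,0],[-0.022,0.246,0]], twist=[[0,0,-0.473],[0,0,-0.47],[0,0,-0.48]])

```text
t: 12.73
tcp_pos: [0.4806, -0.0061, 0.1022]
eef_rot: [-3.137, -0.139, 0.006]
force: [-3.0, -0.9, -0.6]
gripper_width: 0.025
grip_force: 78.9
```

```bash
python3 step.py 3 2500 .8 .24
```

```text
t 12.73 th -0.225 w -0.185 a 0.303 acmd 0.313 r 0.1666 bcmd 0.0052 F 3.04 Ft -0.62 z 0.1022
xyz [[-0.004, 0.227, 0], [0.003, 0.227, 0], [0.004, 0.228, 0]]
twist [[0, 0, -0.449], [0, 0, -0.443], [0, 0, -0.447]]
pred end a 0.253 th -0.271
```

jog_arm(xyz=[[-0.004,0.227,0],[0.003,0.227,0],[0.004,0.228,0]], twist=[[0,0,-0.449],[0,0,-0.443],[0,0,-0.447]])

```text
t: 12.98
tcp_pos: [0.4804, 0.0215, 0.1021]
eef_rot: [-3.139, 0.028, 0.007]
force: [-5.5, -0.3, -1.3]
gripper_width: 0.0251
grip_force: 79.0
```

```bash
python3 step.py 3 2500 .8 .24
```

```text
t 12.98 th -0.270 w -0.178 a 0.241 acmd 0.252 r 0.1664 bcmd 0.0059 F 5.51 Ft -0.43 z 0.1021
xyz [[0.009, 0.224, 0], [0.017, 0.225, 0], [0.026, 0.223, 0]]
twist [[0, 0, -0.439], [0, 0, -0.441], [0, 0, -0.439]]
pred end a 0.192 th -0.315
```

jog_arm(xyz=[[0.009,0.224,0],[0.017,0.225,0],[0.026,0.223,0]], twist=[[0,0,-0.439],[0,0,-0.441],[0,0,-0.439]])

```text
t: 13.23
tcp_pos: [0.4829, 0.0486, 0.1022]
eef_rot: [-3.134, 0.193, 0.006]
force: [-4.9, -0.5, -0.7]
gripper_width: 0.0251
grip_force: 79.1
```

```bash
python3 step.py 3 2500 .6 .24
```

```text
t 13.23 th -0.314 w -0.167 a 0.180 acmd 0.191 r 0.1664 bcmd 0.0057 F 4.78 Ft -1.20 z 0.1022
xyz [[0.033, 0.212, 0], [0.039, 0.208, 0], [0.044, 0.203, 0]]
twist [[0, 0, -0.423], [0, 0, -0.415], [0, 0, -0.407]]
pred end a 0.131 th -0.354
```

jog_arm(xyz=[[0.033,0.212,0],[0.039,0.208,0],[0.044,0.203,0]], twist=[[0,0,-0.423],[0,0,-0.415],[0,0,-0.407]])

```text
t: 13.48
tcp_pos: [0.4877, 0.0739, 0.1022]
eef_rot: [-3.12, 0.348, 0.006]
force: [-4.3, 0.7, -0.5]
gripper_width: 0.0247
grip_force: 79.1
```

```bash
python3 step.py 3 2500 .6 .24
```

```text
t 13.48 th -0.353 w -0.133 a 0.117 acmd 0.129 r 0.1665 bcmd 0.0058 F 4.31 Ft -0.28 z 0.1022
xyz [[0.049, 0.188, 0], [0.053, 0.181, 0], [0.054, 0.174, 0]]
twist [[0, 0, -0.385], [0, 0, -0.373], [0, 0, -0.361]]
pred end a 0.069 th -0.382
```

jog_arm(xyz=[[0.049,0.188,0],[0.053,0.181,0],[0.054,0.174,0]], twist=[[0,0,-0.385],[0,0,-0.373],[0,0,-0.361]])

```text
t: 13.73
tcp_pos: [0.4939, 0.0958, 0.1022]
eef_rot: [-3.102, 0.486, 0.006]
force: [-4.7, 1.3, 0.3]
gripper_width: 0.025
grip_force: 79.1
```

```bash
python3 step.py 3 2500 .6 .24 cam use
```

```text
cam th -0.453 model -0.386 cost 0.017
t 13.78 th -0.433 w -0.086 a 0.105 acmd 0.128 r 0.1667 bcmd 0.0057 F 5.93 Ft 1.55 z 0.1020
xyz [[0.051, 0.162, 0], [0.055, 0.159, 0], [0.061, 0.153, 0]]
twist [[0, 0, -0.248], [0, 0, -0.336], [0, 0, -0.33]]
pred end a 0.068 th -0.453
```

```bash
sed -i 's/^J,D,FR,FT=.*/J,D,FR,FT=.115,.16,.008,5./' plan.py; python3 undo.py .167 .474 -.914 -.45 -.14; python3 step.py 3 2500 .5 .26
```

```text
t 13.78 th -0.450 w -0.140 a 0.126 acmd 0.147 r 0.1667 bcmd 0.0057 F 5.93 Ft 1.58 z 0.1020
xyz [[0.065, 0.2, 0], [0.071, 0.195, 0], [0.077, 0.188, 0]]
twist [[0, 0, -0.293], [0, 0, -0.41], [0, 0, -0.401]]
pred end a 0.082 th -0.483
```

jog_arm(xyz=[[0.065,0.2,0],[0.071,0.195,0],[0.077,0.188,0]], twist=[[0,0,-0.293],[0,0,-0.41],[0,0,-0.401]])

```text
t: 14.03
tcp_pos: [0.5026, 0.119, 0.1021]
eef_rot: [-3.077, 0.623, 0.006]
force: [-4.3, 1.4, -1.2]
gripper_width: 0.0249
grip_force: 79.0
```

```bash
python3 step.py 3 2500 .6 .26
```

```text
t 14.03 th -0.482 w -0.111 a 0.070 acmd 0.081 r 0.1669 bcmd 0.0055 F 4.51 Ft -0.39 z 0.1021
xyz [[0.079, 0.174, 0], [0.082, 0.166, 0], [0.081, 0.158, 0]]
twist [[0, 0, -0.383], [0, 0, -0.369], [0, 0, -0.356]]
pred end a 0.016 th -0.505
```

jog_arm(xyz=[[0.079,0.174,0],[0.082,0.166,0],[0.081,0.158,0]], twist=[[0,0,-0.383],[0,0,-0.369],[0,0,-0.356]])

```text
t: 14.28
tcp_pos: [0.5125, 0.1394, 0.1021]
eef_rot: [-3.047, 0.758, 0.006]
force: [-3.5, 1.8, -0.7]
gripper_width: 0.0248
grip_force: 79.0
```

```bash
python3 step.py 3 2500 .6 .26
```

```text
t 14.28 th -0.505 w -0.070 a 0.002 acmd 0.015 r 0.1669 bcmd 0.0056 F 3.95 Ft -0.17 z 0.1021
xyz [[0.083, 0.144, 0], [0.083, 0.136, 0], [0.079, 0.127, 0]]
twist [[0, 0, -0.336], [0, 0, -0.322], [0, 0, -0.305]]
pred end a -0.050 th -0.517
```

jog_arm(xyz=[[0.083,0.144,0],[0.083,0.136,0],[0.079,0.127,0]], twist=[[0,0,-0.336],[0,0,-0.322],[0,0,-0.305]])

```text
t: 14.53
tcp_pos: [0.5223, 0.156, 0.1021]
eef_rot: [-3.015, 0.874, 0.006]
force: [-3.3, 2.1, -0.7]
gripper_width: 0.0252
grip_force: 79.1
```

```bash
python3 step.py 3 2500 .6 .26
```

```text
t 14.53 th -0.517 w -0.025 a -0.063 acmd -0.050 r 0.1670 bcmd 0.0059 F 3.93 Ft -0.03 z 0.1021
xyz [[0.079, 0.116, 0], [0.077, 0.106, 0], [0.074, 0.103, 0]]
twist [[0, 0, -0.288], [0, 0, -0.273], [0, 0, -0.264]]
pred end a -0.115 th -0.518
```

jog_arm(xyz=[[0.079,0.116,0],[0.077,0.106,0],[0.074,0.103,0]], twist=[[0,0,-0.288],[0,0,-0.273],[0,0,-0.264]])

```text
t: 14.78
tcp_pos: [0.5312, 0.1691, 0.102]
eef_rot: [-2.985, 0.972, 0.008]
force: [-3.9, 2.9, 0.7]
gripper_width: 0.0247
grip_force: 79.2
```

```bash
python3 step.py 3 2500 .8 .26
```

```text
t 14.78 th -0.518 w 0.009 a -0.126 acmd -0.115 r 0.1672 bcmd 0.0061 F 4.86 Ft -0.04 z 0.1020
xyz [[0.074, 0.097, 0], [0.072, 0.091, 0], [0.069, 0.085, 0]]
twist [[0, 0, -0.255], [0, 0, -0.245], [0, 0, -0.232]]
pred end a -0.180 th -0.512
```

jog_arm(xyz=[[0.074,0.097,0],[0.072,0.091,0],[0.069,0.085,0]], twist=[[0,0,-0.255],[0,0,-0.245],[0,0,-0.232]])

```text
t: 15.03
tcp_pos: [0.5399, 0.1803, 0.102]
eef_rot: [-2.955, 1.059, 0.008]
force: [-5.6, 3.8, 0.1]
gripper_width: 0.0252
grip_force: 79.2
```

```bash
python3 step.py 3 2500 .7 .26
```

```text
t 15.03 th -0.511 w 0.052 a -0.193 acmd -0.180 r 0.1674 bcmd 0.0062 F 6.74 Ft -0.74 z 0.1020
xyz [[0.057, 0.076, 0], [0.052, 0.068, 0], [0.052, 0.055, 0]]
twist [[0, 0, -0.208], [0, 0, -0.188], [0, 0, -0.172]]
pred end a -0.245 th -0.491
```

jog_arm(xyz=[[0.057,0.076,0],[0.052,0.068,0],[0.052,0.055,0]], twist=[[0,0,-0.208],[0,0,-0.188],[0,0,-0.172]])

```text
t: 15.28
tcp_pos: [0.5466, 0.1882, 0.102]
eef_rot: [-2.93, 1.126, 0.007]
force: [-4.6, 4.1, -0.0]
gripper_width: 0.0248
grip_force: 79.2
```

```bash
python3 step.py 3 2500 .6 .26 cam use
```

```text
cam th -0.549 model -0.486 cost 0.017
t 15.33 th -0.530 w 0.112 a -0.215 acmd -0.201 r 0.1673 bcmd 0.0060 F 5.19 Ft -0.07 z 0.1020
xyz [[0.043, 0.046, 0], [0.04, 0.041, 0], [0.037, 0.034, 0]]
twist [[0, 0, -0.079], [0, 0, -0.137], [0, 0, -0.125]]
pred end a -0.266 th -0.498
```

```bash
python3 undo.py .12 .121 -.341 -.547 .04; python3 step.py 3 2500 .6 .27
```

```text
t 15.33 th -0.547 w 0.040 a -0.195 acmd -0.182 r 0.1672 bcmd 0.0061 F 5.19 Ft -0.05 z 0.1020
xyz [[0.073, 0.08, 0], [0.068, 0.071, 0], [0.063, 0.064, 0]]
twist [[0, 0, -0.131], [0, 0, -0.215], [0, 0, -0.198]]
pred end a -0.249 th -0.531
```

jog_arm(xyz=[[0.073,0.08,0],[0.068,0.071,0],[0.063,0.064,0]], twist=[[0,0,-0.131],[0,0,-0.215],[0,0,-0.198]])

```text
t: 15.58
tcp_pos: [0.5547, 0.1968, 0.102]
eef_rot: [-2.905, 1.19, 0.007]
force: [-4.9, 5.0, 0.2]
gripper_width: 0.0248
grip_force: 79.2
```

```bash
python3 step.py 3 2500 .6 .27
```

```text
t 15.58 th -0.530 w 0.101 a -0.261 acmd -0.250 r 0.1675 bcmd 0.0060 F 7.01 Ft 0.02 z 0.1020
xyz [[0.047, 0.052, 0], [0.039, 0.043, 0], [0.036, 0.03, 0]]
twist [[0, 0, -0.164], [0, 0, -0.139], [0, 0, -0.119]]
pred end a -0.318 th -0.496
```

```bash
sed -i 's/^J,D,FR,FT=.*/J,D,FR,FT=.13,.18,.015,5./' plan.py; python3 undo.py .122 .125 -.422 -.534 .08; python3 step.py 3 2500 .9 .27
```

```text
t 15.58 th -0.534 w 0.080 a -0.257 acmd -0.246 r 0.1675 bcmd 0.0060 F 7.01 Ft 0.03 z 0.1020
xyz [[0.054, 0.065, 0], [0.05, 0.057, 0], [0.05, 0.044, 0]]
twist [[0, 0, -0.182], [0, 0, -0.171], [0, 0, -0.156]]
pred end a -0.313 th -0.508
```

jog_arm(xyz=[[0.054,0.065,0],[0.05,0.057,0],[0.05,0.044,0]], twist=[[0,0,-0.182],[0,0,-0.171],[0,0,-0.156]])

```text
t: 15.83
tcp_pos: [0.5611, 0.2032, 0.102]
eef_rot: [-2.88, 1.249, 0.006]
force: [-4.5, 4.4, 0.8]
gripper_width: 0.0248
grip_force: 79.1
```

```bash
python3 step.py 3 2500 .6 .28
```

```text
t 15.83 th -0.507 w 0.135 a -0.324 acmd -0.314 r 0.1678 bcmd 0.0053 F 6.28 Ft -0.41 z 0.1020
xyz [[0.042, 0.04, 0], [0.037, 0.032, 0], [0.033, 0.024, 0]]
twist [[0, 0, -0.142], [0, 0, -0.124], [0, 0, -0.108]]
pred end a -0.384 th -0.466
```

jog_arm(xyz=[[0.042,0.04,0],[0.037,0.032,0],[0.033,0.024,0]], twist=[[0,0,-0.142],[0,0,-0.124],[0,0,-0.108]])

```text
t: 16.08
tcp_pos: [0.5655, 0.2072, 0.102]
eef_rot: [-2.861, 1.292, 0.007]
force: [-3.9, 5.3, 0.3]
gripper_width: 0.0251
grip_force: 79.2
```

```bash
python3 step.py 3 2500 .6 .28 cam use
```

```text
cam th -0.549 model -0.457 cost 0.017
t 16.13 th -0.522 w 0.191 a -0.331 acmd -0.322 r 0.1677 bcmd 0.0056 F 5.51 Ft 0.76 z 0.1020
xyz [[0.024, 0.017, 0], [0.02, 0.013, 0], [0.018, 0.007, 0]]
twist [[0, 0, 0.005], [0, 0, -0.078], [0, 0, -0.069]]
pred end a -0.392 th -0.470
```

```bash
sed -i 's/^J,D,FR,FT=.*/J,D,FR,FT=.13,.26,.02,5./; s/T=-.035\*F\*np.sin(a);/T=-.035*F*np.sin(a)-.006*F;/' plan.py; python3 undo.py .062 .037 -.142 -.547 .03; python3 step.py 3 2500 .5 .29
```

```text
t 16.13 th -0.547 w 0.030 a -0.300 acmd -0.293 r 0.1674 bcmd 0.0059 F 5.50 Ft 0.79 z 0.1020
xyz [[0.096, 0.085, 0], [0.099, 0.084, 0], [0.099, 0.079, 0]]
twist [[0, 0, -0.135], [0, 0, -0.271], [0, 0, -0.268]]
pred end a -0.365 th -0.539
```

jog_arm(xyz=[[0.096,0.085,0],[0.099,0.084,0],[0.099,0.079,0]], twist=[[0,0,-0.135],[0,0,-0.271],[0,0,-0.268]])

```text
t: 16.38
tcp_pos: [0.5775, 0.2172, 0.1021]
eef_rot: [-2.825, 1.369, 0.007]
force: [-3.7, 5.1, 1.3]
gripper_width: 0.0252
grip_force: 79.2
```

```bash
python3 step.py 3 2500 .7 .29
```

```text
t 16.38 th -0.539 w 0.038 a -0.375 acmd -0.366 r 0.1676 bcmd 0.0058 F 6.29 Ft 0.16 z 0.1021
xyz [[0.094, 0.077, 0], [0.093, 0.072, 0], [0.094, 0.064, 0]]
twist [[0, 0, -0.259], [0, 0, -0.25], [0, 0, -0.243]]
pred end a -0.438 th -0.527
```

jog_arm(xyz=[[0.094,0.077,0],[0.093,0.072,0],[0.094,0.064,0]], twist=[[0,0,-0.259],[0,0,-0.25],[0,0,-0.243]])

```text
t: 16.63
tcp_pos: [0.5892, 0.2258, 0.1021]
eef_rot: [-2.782, 1.453, 0.005]
force: [-3.2, 4.1, -0.3]
gripper_width: 0.0248
grip_force: 79.2
```

```bash
python3 step.py 4 2500 .7 .29
```

```text
t 16.63 th -0.527 w 0.061 a -0.449 acmd -0.438 r 0.1678 bcmd 0.0054 F 5.23 Ft -0.37 z 0.1021
xyz [[0.091, 0.06, 0], [0.088, 0.055, 0], [0.085, 0.051, 0], [0.081, 0.045, 0]]
twist [[0, 0, -0.234], [0, 0, -0.225], [0, 0, -0.215], [0, 0, -0.206]]
pred end a -0.535 th -0.500
```

jog_arm(xyz=[[0.091,0.06,0],[0.088,0.055,0],[0.085,0.051,0],[0.081,0.045,0]], twist=[[0,0,-0.234],[0,0,-0.225],[0,0,-0.215],[0,0,-0.206]])

```text
t: 16.97
tcp_pos: [0.6032, 0.2345, 0.1021]
eef_rot: [-2.729, 1.55, 0.005]
force: [-3.4, 5.9, -0.0]
gripper_width: 0.0249
grip_force: 79.1
```

```bash
python3 step.py 3 2500 .7 .29 cam use
```

```text
cam th -0.514 model -0.496 cost 0.019
t 17.02 th -0.509 w 0.097 a -0.542 acmd -0.525 r 0.1679 bcmd 0.0055 F 4.95 Ft 0.76 z 0.1022
xyz [[0.078, 0.041, 0], [0.074, 0.037, 0], [0.07, 0.032, 0]]
twist [[0, 0, -0.181], [0, 0, -0.185], [0, 0, -0.174]]
pred end a -0.598 th -0.481
```

jog_arm(xyz=[[0.078,0.041,0],[0.074,0.037,0],[0.07,0.032,0]], twist=[[0,0,-0.181],[0,0,-0.185],[0,0,-0.174]])

```text
t: 17.27
tcp_pos: [0.6121, 0.2387, 0.1021]
eef_rot: [-2.695, 1.608, 0.005]
force: [-3.5, 5.0, -0.4]
gripper_width: 0.025
grip_force: 79.1
```

```bash
python3 step.py 5 2500 .7 .29
```

```text
t 17.27 th -0.480 w 0.135 a -0.609 acmd -0.598 r 0.1679 bcmd 0.0055 F 6.02 Ft -0.76 z 0.1021
xyz [[0.059, 0.028, 0], [0.052, 0.023, 0], [0.049, 0.016, 0], [0.044, 0.013, 0], [0.04, 0.009, 0]]
twist [[0, 0, -0.154], [0, 0, -0.137], [0, 0, -0.126], [0, 0, -0.114], [0, 0, -0.104]]
pred end a -0.719 th -0.410
```

jog_arm(xyz=[[0.059,0.028,0],[0.052,0.023,0],[0.049,0.016,0],[0.044,0.013,0],[0.04,0.009,0]], twist=[[0,0,-0.154],[0,0,-0.137],[0,0,-0.126],[0,0,-0.114],[0,0,-0.104]])

```text
t: 17.68
tcp_pos: [0.622, 0.2422, 0.1022]
eef_rot: [-2.654, 1.676, 0.005]
force: [-2.3, 4.3, -0.8]
gripper_width: 0.0251
grip_force: 79.1
```

```bash
python3 step.py 2 2500 .5 .29 cam use
```

```text
cam th -0.410 model -0.402 cost 0.018
t 17.73 th -0.408 w 0.184 a -0.734 acmd -0.722 r 0.1679 bcmd 0.0052 F 4.52 Ft 0.78 z 0.1022
xyz [[0.041, 0.008, 0], [0.037, 0.004, 0]]
twist [[0, 0, -0.109], [0, 0, -0.094]]
pred end a -0.770 th -0.375
```

jog_arm(xyz=[[-0.107,0.226,0],[-0.107,0.226,0],[-0.107,0.226,0],[-0.107,0.226,0],[0,0,0.4],[0,0,0.7],[0,0,0.9],[0,0,0.9],[0,0,0.6],[0,0,0.3],[0,0,0],[0,0,0]], twist=[[0,0,0],[0,0,0],[0,0,0],[0,0,0],[0,0,0],[0,0,0],[0,0,0],[0,0,0],[0,0,0],[0,0,0],[0,0,0],[0,0,0]])

```text
t: 18.73
tcp_pos: [0.6046, 0.2747, 0.2545]
eef_rot: [-2.654, 1.681, 0.001]
force: [-0.7, -0.7, -3.4]
gripper_width: 0.0248
grip_force: 78.8
```

```bash
python3 - <<'E'
from plan import *
np.set_printoptions(precision=4,suppress=True)
c=arm.camera("scene");print("th",thfit(c,-.35))
s=arm.sense();w,h,R=wheel(s);print(s["t"],s["tcp_pos"],h,R[:,2],s["force"],s["joints"])
d=np.array([.4374,-.3723,s["tcp_pos"][2]])-s["tcp_pos"];print(d/.04/20,(.2145-h)/.08/20)
c=arm.camera("wrist");P=[[w[0],w[1],s["tcp_pos"][2]+.016]];print(proj(c,P))
cv2.imwrite("pics/f.png",cv2.resize(c["color"],(640,480)))
E
```

```text
th (np.float64(-0.3511767641997415), np.float64(0.015782828282828287))
18.7833 [0.6037 0.2748 0.2531] -1.1291814943022023 [-0.0025 -0.0004 -1.    ] [-0.7421 -0.3515 -2.4275] [-1.1057  0.6917  0.9964  1.7612 -0.6587  1.0657 -2.5737]
[-0.2079 -0.8089  0.    ] 0.8398009339388764
[[252.3405  97.6127]]
```

View pics/f.png

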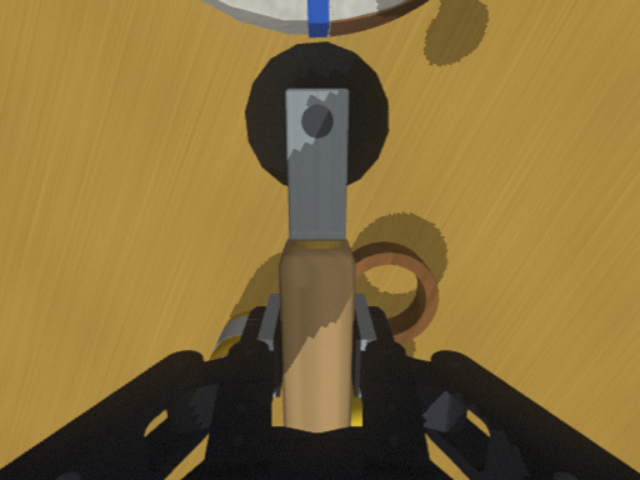

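The wheel came off right at the blue tab (317,20), the tool hasn't shifted in the grip, and the panel is at rest. Back to the mat.

jog_arm(xyz=[[-0.173,-0.674,0],[-0.173,-0.674,0],[-0.173,-0.674,0],[-0.173,-0.674,0],[-0.173,-0.674,0],[-0.173,-0.674,0],[-0.173,-0.674,0],[-0.173,-0.674,0],[-0.173,-0.674,0],[-0.173,-0.674,0],[-0.173,-0.674,0],[-0.173,-0.674,0],[-0.173,-0.674,0],[-0.173,-0.674,0],[-0.173,-0.674,0],[-0.173,-0.674,0],[-0.173,-0.674,0],[-0.173,-0.674,0]], twist=[[0,0,0.7],[0,0,0.7],[0,0,0.7],[0,0,0.7],[0,0,0.7],[0,0,0.7],[0,0,0.7],[0,0,0.7],[0,0,0.7],[0,0,0.7],[0,0,0.7],[0,0,0.7],[0,0,0.7],[0,0,0.7],[0,0,0.7],[0,0,0.7],[0,0,0.7],[0,0,0.7]])

```text
t: 20.33
tcp_pos: [0.4788, -0.2111, 0.2528]
eef_rot: [-3.135, 0.186, 0.006]
force: [-0.0, 0.0, -3.5]
gripper_width: 0.0249
grip_force: 78.9
```

jog_arm(xyz=[[-0.173,-0.674,0],[-0.173,-0.674,0],[-0.173,-0.674,0],[-0.173,-0.674,0],[-0.173,-0.674,0],[-0.173,-0.674,0],[0,0,0],[0,0,0],[0,0,0],[0,0,0],[0,0,0],[0,0,0]], twist=[[0,0,0.7],[0,0,0.7],[0,0,0.7],[0,0,0.7],[0,0,0.7],[0,0,0.7],[0,0,0],[0,0,0],[0,0,0],[0,0,0],[0,0,0],[0,0,0]])

```text
t: 21.33
tcp_pos: [0.4395, -0.3709, 0.2541]
eef_rot: [-3.122, -0.34, 0.001]
force: [0.4, 0.1, -1.8]
gripper_width: 0.0247
grip_force: 79.1
```

```bash
python3 - <<'E'
from plan import *
np.set_printoptions(precision=4,suppress=True)
s=arm.sense();w,h,R=wheel(s);print(s["t"],s["tcp_pos"],h,R[:,2],s["force"])
print((np.array([.4374,-.3723,.0138])-s["tcp_pos"])/.04,(.2145-h)/.08)
E
```

```text
21.3333 [ 0.4395 -0.3709  0.2541] 0.21676571524455548 [-0.0005  0.0009 -1.    ] [ 0.3911  0.0998 -1.7975]
[-0.0518 -0.035  -6.0077] -0.028321440556943606
```

jog_arm(xyz=[[-0.05,-0.035,-0.4],[0,0,-0.6],[0,0,-0.6],[0,0,-0.6],[0,0,-0.6],[0,0,-0.6],[0,0,-0.6],[0,0,-0.5],[0,0,-0.4],[0,0,-0.3],[0,0,-0.25],[0,0,-0.2],[0,0,-0.15],[0,0,-0.1],[0,0,-0.05],[0,0,0],[0,0,0],[0,0,0]], twist=[[0,0,-0.03],[0,0,0],[0,0,0],[0,0,0],[0,0,0],[0,0,0],[0,0,0],[0,0,0],[0,0,0],[0,0,0],[0,0,0],[0,0,0],[0,0,0],[0,0,0],[0,0,0],[0,0,0],[0,0,0],[0,0,0]])

```text
t: 22.83
tcp_pos: [0.4372, -0.374, 0.017]
eef_rot: [3.123, 0.333, 0.001]
force: [-0.3, -0.2, -2.3]
gripper_width: 0.0249
grip_force: 79.2
```

Still hanging at about −2.3 N; lower it in small steps.

jog_arm(xyz=[[0,0,-0.025],[0,0,-0.025],[0,0,-0.015],[0,0,0],[0,0,0],[0,0,0]], twist=[[0,0,0],[0,0,0],[0,0,0],[0,0,0],[0,0,0],[0,0,0]])

```text
t: 23.33
tcp_pos: [0.437, -0.3738, 0.0141]
eef_rot: [3.124, 0.333, 0.0]
force: [0.1, -0.2, 0.2]
gripper_width: 0.0247
grip_force: 79.5
```

jog_arm(xyz=[[0,0,-0.01],[0,0,0],[0,0,0],[0,0,0]], twist=[[0,0,0],[0,0,0],[0,0,0],[0,0,0]])

```text
t: 23.67
tcp_pos: [0.437, -0.3737, 0.014]
eef_rot: [-3.124, -0.333, -0.001]
force: [-0.5, 1.6, 5.5]
gripper_width: 0.0251
grip_force: 80.1
```

jog_arm(xyz=[[0,0,0],[0,0,0],[0,0,0],[0,0,0],[0,0,0],[0,0,0],[0,0,0],[0,0,0],[0,0,0],[0,0,0]], twist=[[0,0,0],[0,0,0],[0,0,0],[0,0,0],[0,0,0],[0,0,0],[0,0,0],[0,0,0],[0,0,0],[0,0,0]], hand=0)

```text
t: 24.5
tcp_pos: [0.4369, -0.3737, 0.0135]
eef_rot: [3.124, 0.333, -0.0]
force: [0.2, 0.7, 0.1]
gripper_width: 0.0857
grip_force: 0.0
```

jog_arm(xyz=[[0,0,0.2],[0,0,0.4],[0,0,0.6],[0,0,0.6],[0,0,0.6],[0,0,0.6],[0,0,0.6],[0,0,0.6],[0,0,0.6],[0,0,0.3],[0,0,0],[0,0,0],[0,0,0],[0,0,0]], twist=[[0,0,0],[0,0,0],[0,0,0],[0,0,0],[0,0,0],[0,0,0],[0,0,0],[0,0,0],[0,0,0],[0,0,0],[0,0,0],[0,0,0],[0,0,0],[0,0,0]])

```text
t: 25.67
tcp_pos: [0.4362, -0.3728, 0.2159]
eef_rot: [-3.122, -0.333, 0.004]
force: [-0.6, 0.7, 1.1]
gripper_width: 0.0852
grip_force: 0.0
```

```bash
python3 - <<'E'
from plan import *
np.set_printoptions(precision=4,suppress=True)
c=arm.camera("scene");print("th",thfit(c,-.35));w=arm.camera("wrist")
t=arm.silhouettes("seam_roller",w)[0]["pixels"];print(fit(TOOL,[(w,t)],[.42,-.376,.21],.004),arm.sense()["t"],arm.sense()["qd"])
cv2.imwrite("pics/g.png",np.hstack([cv2.resize(w["color"],(400,300)),cv2.resize(c["color"],(400,300))]))
E
```

```text
th (np.float64(-0.3515508172077837), np.float64(0.015659531476921118))
(array([ 0.4222, -0.3775,  0.2119]), np.float64(0.07030451665644799)) 25.8167 [-0.0023 -0.0067  0.0042 -0.0067  0.0011  0.0021  0.0022]
```

View pics/g.png

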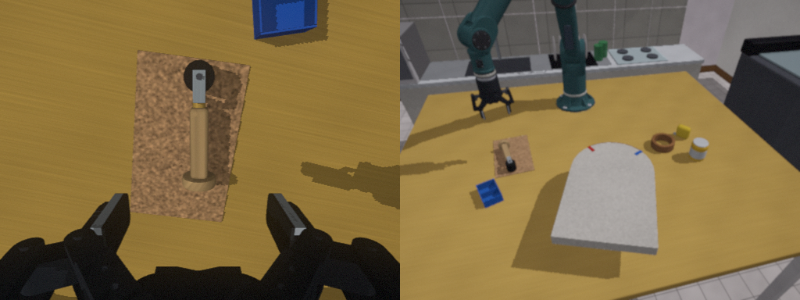

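The roller lies flat on the mat (wheel at (199,75) in the left view). The panel is at rest, the other things are in place, and the hand is clear.

```bash
python3 -c "
from station import arm
print(arm.finish_job())"
```

```text
the job is handed in; nothing more can be done
None
```

I rolled the strip from the red end to the blue end in about 7.3 s with no lift-off seen, but the force readings strayed from 5 N: 3–4 N over most of the red half with two dips to 1.7 and 2.6 N, then 4–7 N; the roller is back flat on the mat, everything is at rest, and the job is handed in.

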